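# Make up the weighing set and count it in

### The job

Make up the weighing set in the white carry tray: stand the small capped jar and the little porcelain crucible upright on its floor, without dropping them, and lay the steel scoop flat in it, right way up. Once all three are in, press the lever of the tally counter three times, each time right down and letting it come right up again, so that its pointer stands at three. Leave everything else on the bench where it is.

Things in the scene. Friction and masses are not known exactly. Their poses are not given: they have to be found in the camera images.
- tray: white open plastic tray, 200 mm along its x, 270 mm along its y, 35 mm tall, walls and floor 5 mm thick; it does not move. Origin at the centre of its underside, so its inner floor is 5 mm above the origin and spans 190 x 260 mm
- jar_mid (a point): centre of the small round amber glass jar with a black screw cap, half-way up; 35 mm across the glass, 33 mm across the cap, 60 mm tall (cap: the top 14 mm), standing on the bench with z up; about 70 g
- crucible_mid (a point): centre of the small round white porcelain crucible (open cup), half-way up; 38 mm across the foot, 47 mm across the rim, 40 mm tall, wall 3 mm, standing upright with z up; about 60 g
- scoop_mid (a point): grip point of the steel scoop lying on the bench: on the middle line of its straight handle, half-way up (6 mm above its underside), near its centre of mass. x points along the scoop to the bowl, z up. Handle 12 mm wide and 12 mm tall, from 64 mm behind this point to 26 mm ahead; then an open trough 34 mm wide and 16 mm tall to 77 mm ahead; 141 mm long in all, about 70 g
- lever_pad (a point): tally counter, a grey box 160 mm long, 70 mm wide, 65 mm tall with two hinge cheeks to 92 mm and a black framed scale to 77 mm: this point is the top centre of the black thumb pad (30 x 34 mm) at the end of its lever, which sticks out of the counter's front towards the robot, 92 mm above the bench at rest. The point's x points along the lever to the counter. The lever's hinge lies 105 mm along +x from the pad and 12 mm lower, so the pad moves nearly straight down
- counter_lever (a joint): angle of the sprung lever, rad: 0 up at rest, 0.26 right down at its stop (pad 27 mm lower, 65 mm above the bench). The spring needs about 2 N at the start and 5 to 6 N at the stop, and raises the lever by itself. A press counts when it goes to at least 0.24 and then back below 0.03
- pointer (a joint): slide of the counter's pointer (white bar in the slot of the black scale on top of the counter, beside five white marks 12 mm apart for 0 to 4; moves away from the lever), m: 0 at the start; each full press moves it one mark = 0.012 (three presses: 0.036); a ratchet keeps it there and it cannot be set back
- tall_bottle: bystander: tall amber glass bottle with a black cap, 42 mm across, 115 mm tall - not the jar; origin at the centre of its underside
- stopper: bystander: small black rubber stopper, 29 mm across, 26 mm tall; origin at the centre of its underside
- beaker: bystander: empty glass beaker, 68 mm across, 85 mm tall; origin at the centre of its underside
- petri_dish: bystander: flat closed petri dish, 80 mm across, 16 mm tall; origin at the centre of its underside
- tweezers: bystander: steel tweezers lying flat, 115 mm long, 7 mm tall, no bowl - not the scoop; origin at the centre of its underside
- mug_pot: bystander: white porcelain pot, 56 mm across, 70 mm tall - larger than the crucible; origin at the centre of its underside
Mind the look-alikes: they are no part of the job. What is shaped like the part that bears crucible_mid but green is not meant.

How it is judged:
By the outcome, as a careful person would: the job done as asked, in the order asked, and still so for the second after the job is handed in, with the robot touching nothing.
It also fails if it takes over 72 s, if anything falls off the work surface, if the arm or the gripper's body presses on something with over 40 N, if the wrist force passes 120 N, or if a joint passes its speed limit or range.

### The arm

A 6-joint arm with a two-finger parallel gripper is mounted at the origin on the work surface. World frame = base frame: x ahead of the robot, y to its left, z up, the work surface at z = 0. Lengths are in m, angles in rad, forces in N, time in s.
With the tool pointing down it reaches from about 0.275 to 0.75 m from the base axis. Payload 10.2 kg.
Tool frame: the origin (TCP) lies on the centre line of the jaws, within the pads' length; the fingertips stand 25 mm ahead of it and the grasp point (between the pads) lies 6 mm ahead of it; z points along the fingers, y is the direction in which the jaws open and shut (so a half turn about z gives the same grasp; the last joint's range is limited). The gripper opens to 88 mm and grips with 3 to 60 N. Pads are 18 mm wide; open, the fingers measure 123 mm over their backs; the gripper's body (75 mm by 187 mm) begins 45 mm behind the grasp point.
Start: joints at [-1.487, 0.313, 1.498, -0, 1.331, -0.223], TCP at [0.159, -0.5, 0.264] pointing down, gripper open.
Joint ranges: [-2.94, 2.94], [-0.97, 2.17], [0.19, 2.56], [-1.23, 4.37], [0.02, 3.11], [-2.88, 2.88]. Speed limits (rad/s): [2.39, 2.39, 3.01, 3.14, 3.14, 3.14].

### API

Orientations are given as a unit quaternion [x, y, z, w].
In Python, from plant import r, fingers, inverse_kinematics, get_state, cams, job gives the robot as it stands. The module is installed in compiled form; this text tells all that it offers. Calls block until the motion is done:
- r.move_ptp(position, orientation): joint-space move of the TCP to a pose.
- r.movel(position, vel=0.15, rot=None, stop_force=None): straight line of the TCP; rot=None keeps the orientation; vel is the mean speed in m/s. With stop_force (N) it stops when the force on the tool has changed by that much, and returns True; else False.
- r.set_joints(angles): joint-space move.
- fingers.grip(opening, effort=None): finger opening in m; effort is the grip in N (None keeps the last); returns when the fingers have stopped.
- r.sleep(seconds).
- inverse_kinematics(position, orientation): joint angles nearest the present ones, or None.
- get_state(): the state.
- cams.read_camera(name): name is "side" or "top" or "wrist"; returns a dict with "image" (384x512x3 uint8, red, green, blue), "range_z" (384x512 float32, m along the optical axis (not along the pixel's ray), 0 where there is no reading), "fx", "fy", "cx", "cy" (pixels), "pose" (4x4, takes a point from camera to world coordinates). Camera axes: x right, y up, looking along -z (the intrinsics and any distortion apply to the point x, -y, -z); pixel columns grow to the right and rows downward; lengths in m; the calibration is good to about 2 mm. A picture is of the moment at which its call begins.
A pose or a line that the arm cannot do raises r.PlanningError and nothing moves.
- job.hand_in(): hands the job in, once; it reports no verdict.
The state is a dict: "t": time; "q": joint angles; "joint_vel": joint speeds; "joint_torque": joint torques, N m; "tcp_pos": TCP position; "orientation": TCP orientation; "ft_force": force on the tool from outside, world axes, zero at the start; "moment": the same for the moment, N m; "width": finger opening in m.
Only numpy, scipy, OpenCV 4.12 (cv2) and the standard library are available. Lean on these libraries where they do the work, as an engineer would, in place of code of your own. Each camera call takes 0.05 s, during which the arm holds its last target. There are 200 camera calls.

## Working session

There is one attempt and no reset: what is moved stays moved. The work goes in short steps, each a Python script; the robot and the scene stay as the last script left them, time stands still between calls to the robot, and variables do not carry over. Pictures are saved under pics/ and viewed, about 8 in all and at most 12, crops included, and the job is handed in when it is done.

```bash
mkdir -p pics
cat > h.py <<'E'
import numpy as np, cv2
from plant import r, fingers, inverse_kinematics, get_state, cams, job
def snap(n):
    c=cams.read_camera(n); return c
def save(c,name,crop=None,s=1):
    im=c["image"][:,:,::-1]
    if crop: x0,y0,x1,y1=crop; im=im[y0:y1,x0:x1]
    cv2.imwrite("pics/"+name,cv2.resize(im,None,fx=s,fy=s,interpolation=cv2.INTER_CUBIC))
def cloud(c):
    z=c["range_z"]; v,u=np.mgrid[:z.shape[0],:z.shape[1]]
    p=np.stack([(u-c["cx"])/c["fx"]*z,-(v-c["cy"])/c["fy"]*z,-z,np.ones_like(z)],-1)@c["pose"].T
    p=p[...,:3].copy(); p[z==0]=np.nan; return p
E
python3 - <<'E'
from h import *
import pickle
d={}
for n in("top","side"):
    c=snap(n); d[n]=c; save(c,n+"0.png",s=1.5); print(n,c.keys(),c["fx"],c["cx"],c["cy"],c["pose"].round(3).tolist())
pickle.dump(d,open("c0.pkl","wb")); print(get_state()["t"],get_state()["orientation"])
E
```

```text
top dict_keys(['image', 'range_z', 'fx', 'fy', 'cx', 'cy', 'pose']) 455.74774540707364 253.42889750700087 193.18627537549764 [[0.006, 0.994, -0.113, 0.425], [-1.0, 0.004, -0.012, -0.015], [-0.012, 0.113, 0.994, 1.445], [0.0, 0.0, 0.0, 1.0]]
side dict_keys(['image', 'range_z', 'fx', 'fy', 'cx', 'cy', 'pose']) 384.65538262485376 259.86966740394433 186.99265476287704 [[0.982, 0.107, -0.153, 0.409], [-0.185, 0.655, -0.733, -0.847], [0.022, 0.748, 0.663, 0.874], [0.0, 0.0, 0.0, 1.0]]
0.1 [ 9.88259361e-01  1.52784498e-01  4.92387893e-05 -5.74941648e-04]
```

View pics/top0.png

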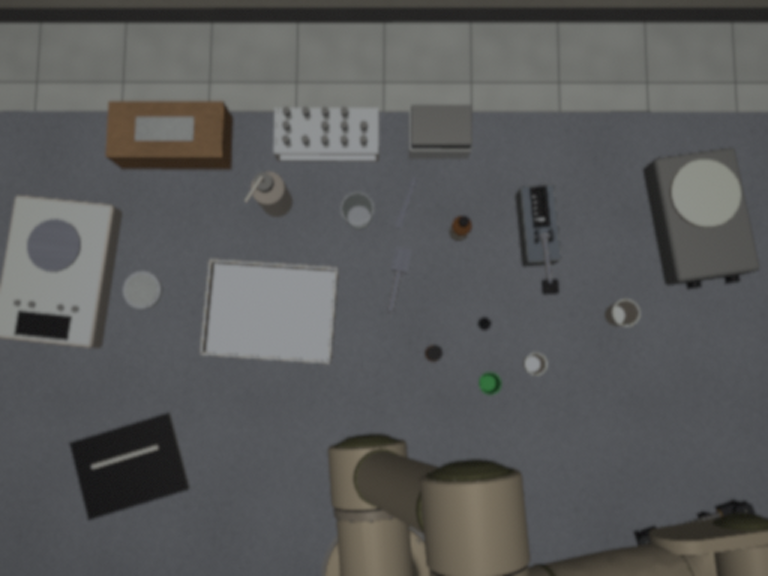

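View pics/side0.png

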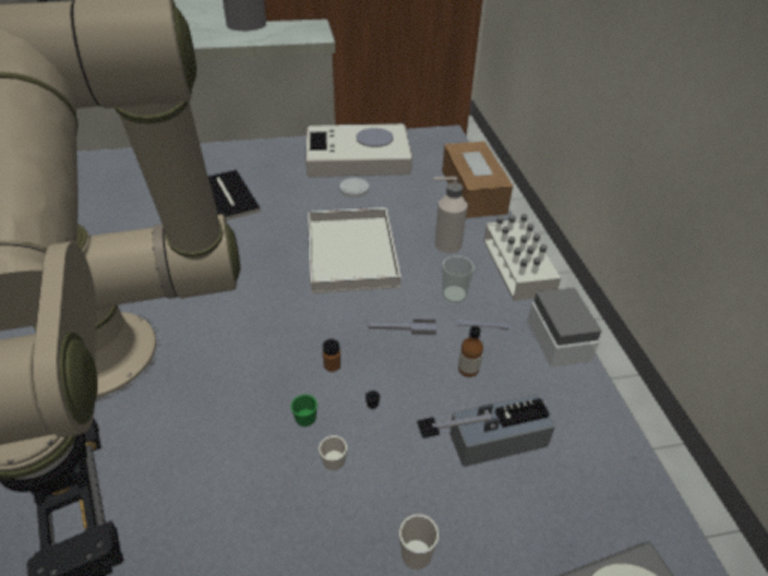

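Top view (768×576): 
- **Jar:** the candidates are the black cap at (433,352), the stopper at (484,323) and the tall bottle at (461,226). I choose (433,352), because the side view shows an amber body there.
- **Crucible:** the candidates are the white cup at (536,364), the green one at (489,383) and the larger pot at (625,313). I choose (536,364).
- **Scoop:** the candidates are (397,280), with its trough at (402,260), and the tweezers at (406,200). I choose the first.
- **Others:** the tray is at (270,311) and the lever pad at (550,287).

Next I'll measure these and check the choice in a close crop.

Run:
```python
from h import *
import pickle
d=pickle.load(open("c0.pkl","rb")); c=d["top"]; save(c,"crop1.png",(245,110,395,270),5/1.4); P=cloud(c); Q=cloud(d["side"])
allp=np.concatenate([P.reshape(-1,3),Q.reshape(-1,3)]); 
col=np.concatenate([c["image"].reshape(-1,3),d["side"]["image"].reshape(-1,3)])
A=P[60:250,130:430].reshape(-1,3); print("bench z",np.nanpercentile(A[:,2],[5,50,95]))
for n,(u,v) in dict(jar=(433,352),stop=(484,323),bottle=(461,226),cruc=(536,364),green=(489,383),mug=(625,313),pad=(550,287),bowl=(402,260),hand=(394,295),tray=(270,311),beaker=(357,210)).items():
    u=int(u/1.5);v=int(v/1.5); p=P[v,u]; print(n,p.round(3),end=" ")
    for nm,X in(("top",P),("side",Q)):
        X=X.reshape(-1,3); m=(np.hypot(X[:,0]-p[0],X[:,1]-p[1])<.045)&(X[:,2]>.012); X=X[m]
        if len(X): print(nm,len(X),"med",np.median(X,0).round(3),"min",np.percentile(X,3,axis=0).round(3),"max",np.percentile(X,97,axis=0).round(3),end=" ")
    print()
```

```text
bench z [-7.46148826e-01  3.95077408e-04  8.45379350e-02]
jar [ 0.459 -0.103  0.058] top 106 med [ 0.456 -0.106  0.058] min [ 0.441 -0.121  0.022] max [ 0.471 -0.091  0.065] side 210 med [ 0.451 -0.117  0.049] min [ 0.436 -0.123  0.016] max [ 0.467 -0.094  0.063] 
stop [ 0.519 -0.211  0.029] top 60 med [ 0.516 -0.213  0.025] min [ 0.506 -0.224  0.02 ] max [ 0.529 -0.202  0.03 ] side 90 med [ 0.513 -0.216  0.026] min [ 0.501 -0.225  0.013] max [ 0.525 -0.201  0.029] 
bottle [ 0.707 -0.157  0.109] top 191 med [ 0.707 -0.16   0.077] min [ 0.694 -0.18   0.022] max [ 0.726 -0.143  0.117] side 388 med [ 0.706 -0.174  0.068] min [ 0.691 -0.183  0.017] max [ 0.727 -0.157  0.115] 
cruc [ 0.436 -0.322  0.007] top 99 med [ 0.433 -0.323  0.035] min [ 0.415 -0.336  0.015] max [ 0.454 -0.293  0.043] side 256 med [ 0.431 -0.307  0.031] min [ 0.411 -0.336  0.014] max [ 0.452 -0.293  0.042] 
green [ 0.395 -0.226  0.001] top 87 med [ 0.393 -0.231  0.035] min [ 0.375 -0.242  0.015] max [ 0.415 -0.199  0.044] side 235 med [ 0.391 -0.213  0.031] min [ 0.371 -0.242  0.014] max [ 0.411 -0.2    0.042] 
mug 
[... 413 characters left out ...]
l [ 0.653 -0.043  0.007] top 43 med [ 0.636 -0.034  0.015] min [ 0.615 -0.061  0.012] max [ 0.677 -0.022  0.021] side 68 med [ 0.641 -0.038  0.015] min [ 0.613 -0.061  0.013] max [ 0.671 -0.018  0.019] 
hand [ 0.579 -0.025  0.011] top 42 med [ 0.582 -0.025  0.014] min [ 0.544 -0.034  0.012] max [ 0.62  -0.018  0.017] side 45 med [ 0.572 -0.025  0.013] min [ 0.543 -0.036  0.012] max [ 0.617 -0.014  0.016] 
tray [0.543 0.235 0.007] top 5 med [0.562 0.248 0.013] min [0.555 0.207 0.012] max [0.577 0.269 0.015] 
beaker [0.761 0.053 0.006] top 237 med [0.765 0.055 0.056] min [0.718 0.019 0.015] max [0.777 0.08  0.087] side 391 med [0.748 0.044 0.061] min [0.723 0.019 0.018] max [0.772 0.083 0.086]
```

View pics/crop1.png

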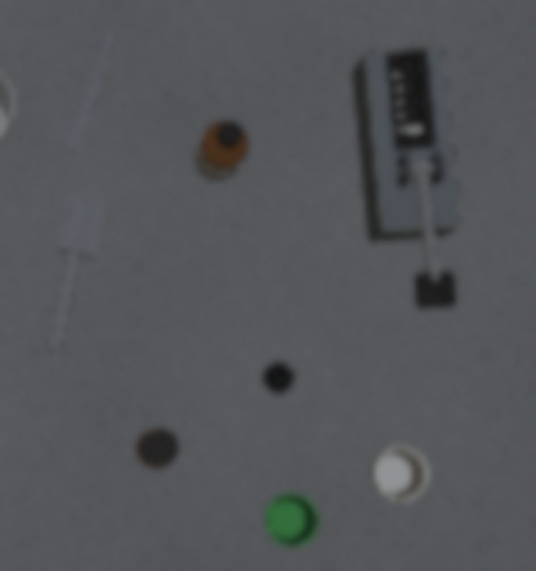

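The crop confirms the choices: brown-black jar cap at (157,447), white crucible at (401,472) next to the green one at (291,520), and the scoop with its trough at (80,228). Now I'll fit accurate poses.

Run:
```python
from h import *
import pickle
d=pickle.load(open("c0.pkl","rb"))
for nm in("top","side"):
    X=cloud(d[nm]).reshape(-1,3); X=X[np.isfinite(X).all(1)]
    def sel(x,y,rad,z0,z1): return X[(np.hypot(X[:,0]-x,X[:,1]-y)<rad)&(X[:,2]>z0)&(X[:,2]<z1)]
    for n,a in dict(jar=(.454,-.107,.04,.052,.075),cruc=(.432,-.315,.04,.034,.06)).items():
        S=sel(*a)[:,:2].astype(np.float32); c,rr=cv2.minEnclosingCircle(S); print(nm,n,len(S),S.mean(0).round(4),np.round(c,4),round(rr,4))
    S=sel(.588,-.335,.04,.08,.1); S=S[S[:,0]<.605]; print(nm,"pad",cv2.minAreaRect(S[:,:2].astype(np.float32)*1000),S[:,2].mean())
    S=sel(.615,-.033,.1,.0065,.03); rect=cv2.minAreaRect(S[:,:2].astype(np.float32)*1000); print(nm,"scoop",len(S),rect)
    pr=S[S[:,0]<.62]; l=cv2.fitLine(pr[:,:2].astype(np.float32)*1000,cv2.DIST_HUBER,0,.01,.01).ravel(); print(" handle",l, "x range",np.percentile(S[:,0],[1,99]),pr[:,1].min(),pr[:,1].max())
    S=X[(X[:,0]>.4)&(X[:,0]<.68)&(X[:,1]>.07)&(X[:,1]<.4)&(X[:,2]>.028)&(X[:,2]<.045)]; print(nm,"tray",len(S),cv2.minAreaRect(S[:,:2].astype(np.float32)*1000))
    S=X[(X[:,0]>.62)&(X[:,0]<.8)&(abs(X[:,1]+.33)<.06)&(X[:,2]>.06)]; print("counter",cv2.minAreaRect(S[:,:2].astype(np.float32)*1000))
```

```text
top jar 93 [ 0.4553 -0.1072] [ 0.4554 -0.1073] 0.0164
top cruc 55 [ 0.4349 -0.3163] [ 0.4346 -0.3147] 0.0233
top pad ((588.2623291015625, -335.9692077636719), (33.740020751953125, 33.11908721923828), 89.48006439208984) 0.0913369101354152
top scoop 187 ((612.7186889648438, -35.88493347167969), (172.01763916015625, 155.89376831054688), 32.58296203613281)
 handle [ 9.7877985e-01 -2.0491454e-01  5.8022571e+02 -2.5879944e+01] x range [0.53948442 0.68719746] -0.11335242622307415 0.04535956073115296
top tray 498 ((541.2517700195312, 234.01654052734375), (271.0620422363281, 200.3827667236328), 86.33804321289062)
counter ((710.5164794921875, -326.0166931152344), (181.45338439941406, 70.9956283569336), 4.499708652496338)
side jar 100 [ 0.4515 -0.109 ] [ 0.4517 -0.1063] 0.0175
side cruc 106 [ 0.4305 -0.3132] [ 0.4312 -0.3138] 0.0236
side pad ((586.0032958984375, -335.91143798828125), (35.81147003173828, 33.816673278808594), 5.163846492767334) 0.0923160365446721
side scoop 212 ((607.27294921875, -28.325626373291016), (38.06734085083008, 140.78475952148438), 74.15326690673828)
 handle [ 9.7249019e-01 -2.3294389e-01  5.8058484e+02 -2.7803690e+01] x range [0.54011335 0.67495317] -0.04201233661256898 -0.01341167449694225
side tray 417 ((536.774658203125, 235.1549072265625), (276.8598937988281, 200.26568603515625), 86.43358612060547)
counter ((709.2312622070312, -325.26934814453125), (177.07003784179688, 71.63304138183594), 4.487705230712891)
```

```bash
cat >> h.py <<'E'
from scipy.spatial.transform import Rotation as R
TR=np.array([.539,.2345]); TY=-.063
def down(psi): return (R.from_euler('z',psi)*R.from_euler('x',np.pi)).as_quat()
def intray(x,y): c,s=np.cos(TY),np.sin(TY); return TR+[c*x-s*y,s*x+c*y]
def go(xy,z,psi): r.move_ptp([xy[0],xy[1],z],down(psi))
def lin(xy,z,vel=.15,**k): return r.movel([xy[0],xy[1],z],vel=vel,**k)
E
python3 - <<'E'
from h import *
t=lambda:round(get_state()["t"],2)
for n,(x,y,z,p) in dict(c=(.433,-.314,.16,0),j=(.4535,-.107,.16,0),s=(.603,-.032,.16,-.24),pad=(.587,-.336,.13,0)).items(): print(n,np.round(inverse_kinematics([x,y,z],down(p)),2))
for a in((45,-70),(-45,-70),(-6,60)): p=intray(a[0]/1e3,a[1]/1e3); print(p,np.round(inverse_kinematics([*p,.2],down(TY)),2))
fingers.grip(.068,effort=10); print(t())
go([.433,-.314],.2,0); print(t(),get_state()["ft_force"])
c=snap("wrist"); save(c,"w1.png",s=1); P=cloud(c).reshape(-1,3)
m=(np.hypot(P[:,0]-.433,P[:,1]+.314)<.04)&(P[:,2]>.034)&(P[:,2]<.06); S=P[m][:,:2].astype(np.float32); print(len(S),S.mean(0),cv2.minEnclosingCircle(S) if len(S) else 0)
E
```

```text
c [-0.85  0.44  1.61 -0.    1.1   0.72]
j [-0.48  0.3   1.81 -0.    1.03  1.09]
s [-0.25  0.58  1.38 -0.    1.18  1.56]
pad [-0.69  0.76  1.14 -0.    1.24  0.88]
[0.57950364 0.16180574] [ 0.08  0.53  1.34 -0.    1.27  1.71]
[0.48968219 0.16747199] [ 0.1   0.36  1.61 -0.    1.17  1.74]
[0.5367894  0.29475872] [ 0.31  0.56  1.31 -0.    1.28  1.94]
0.58
1.86 [-0.01125019 -0.15683803 -0.51403948]
446 [ 0.43034294 -0.3139998 ] ((0.4323883354663849, -0.3144034445285797), 0.023447712883353233)
```

View pics/w1.png

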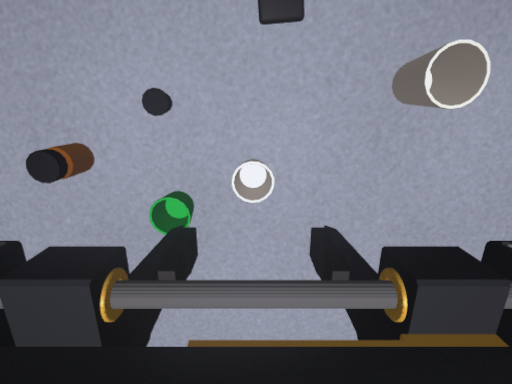

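The wrist view shows the white crucible at (253,181), centred between the fingers, and the green one at (170,214). The fit agrees with the others: (0.4325,-0.314), r 23.4 mm. Now grasp and place it.

```bash
cat >> h.py <<'E'
def st(m=""):
    s=get_state(); print(m,"t",round(s["t"],2),"w",round(s["width"],4),"F",s["ft_force"].round(2) if hasattr(s["ft_force"],"round") else s["ft_force"],"z",round(s["tcp_pos"][2],4))
def place(x,y,zg,drop_open,psi=TY,retreat=.2):
    p=intray(x,y); go(p,.2,psi); st("over tray")
    lin(p,zg+.02,.15); hit=lin(p,zg+.002,.03,stop_force=3); st(f"down hit={hit}")
    fingers.grip(drop_open); st("released"); lin(p,zg+.1,.15)
E
python3 - <<'E'
from h import *
p=[.4325,-.314]
lin(p,.06,.2); lin(p,.033,.08); st("at"); fingers.grip(.03,effort=10); st("grip")
lin(p,.2,.2); st("lift")
place(.045,-.07,.033+.005,.064)
E
```

```text
at t 3.24 w 0.0677 F [ 0.02 -0.09  0.46] z 0.0331
grip t 3.73 w 0.0441 F [0.05 0.75 3.  ] z 0.0333
lift t 4.71 w 0.0437 F [-0.14 -0.3  -1.55] z 0.1988
over tray t 6.52 w 0.0436 F [-0.99  0.56 -0.52] z 0.2
down hit=False t 8.37 w 0.0441 F [ 0.13  1.13 -0.22] z 0.0401
released t 8.85 w 0.0636 F [-0.58 -0.16  0.38] z 0.04
```

```bash
sed -i 's/zg+.002,.03/zg-.001,.02/' h.py
python3 - <<'E'
from h import *
p=[.4535,-.107]; go(p,.18,0); fingers.grip(.06,effort=12)
lin(p,.09,.2); lin(p,.040,.1); st("at"); fingers.grip(.02); st("grip")
lin(p,.2,.2); st("lift"); place(-.045,-.07,.040+.005,.052)
p=[.603,-.032]; go(p,.2,-.24); fingers.grip(.04)
c=snap("wrist"); save(c,"w2.png",s=1.3); P=cloud(c).reshape(-1,3)
u=np.array([np.cos(-.24),np.sin(-.24)]); 
S=P[(P[:,2]>.006)&(P[:,2]<.025)&(np.hypot(P[:,0]-p[0],P[:,1]-p[1])<.09)][:,:2]
a=(S-p)@u; b=(S-p)@[-u[1],u[0]]; k=abs(b)<.025
print(np.percentile(a[k],[.5,99.5])); h=k&(a>-.07)&(a<.015)
print("handle across by bins",[(round(x,3),np.percentile(b[k&(a>x)&(a<x+.02)],[2,50,98]).round(4)) for x in np.arange(-.065,.08,.02) if (k&(a>x)&(a<x+.02)).sum()>5])
print(np.polyfit(a[h],b[h],1)); st()
E
```

```text
at t 12.32 w 0.0602 F [0.09 0.3  0.4 ] z 0.0406
grip t 12.82 w 0.0346 F [0.07 0.92 3.41] z 0.0403
lift t 13.78 w 0.0348 F [-0.47  0.29 -1.31] z 0.199
over tray t 14.85 w 0.0345 F [ 0.45 -0.81 -0.64] z 0.1996
down hit=True t 16.82 w 0.0343 F [-1.35 -1.2   5.3 ] z 0.0453
released t 17.27 w 0.0522 F [-0.96  0.57 -0.11] z 0.0447
[-0.06437983  0.073952  ]
handle across by bins [(np.float64(-0.065), array([-0.0048,  0.0006,  0.0056])), (np.float64(-0.045), array([-0.0043,  0.0006,  0.0068])), (np.float64(-0.025), array([-0.0042,  0.0018,  0.0078])), (np.float64(-0.005), array([-0.0029,  0.0018,  0.0077])), (np.float64(0.015), array([-0.013 ,  0.0029,  0.0199])), (np.float64(0.035), array([-0.0129,  0.0175,  0.0206])), (np.float64(0.055), array([-0.0126,  0.0182,  0.0213]))]
[0.03043503 0.00217575]
 t 19.45 w 0.0402 F [-0.2   1.05  0.2 ] z 0.2
```

View pics/w2.png

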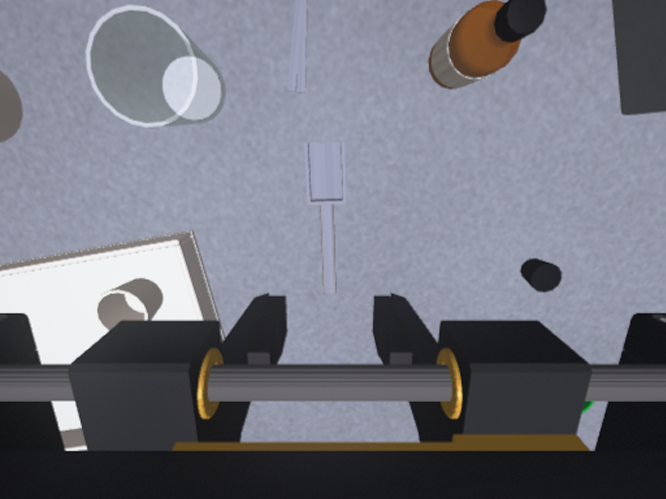

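The wrist view shows the scoop straight ahead, with its handle at (328,245) and its trough open side up at (325,170). The crucible stands in the tray at (130,305). The refined scoop yaw is -0.21, with the grip at (0.6035,-0.030).

Run:
```python
from h import *
p=[.6035,-.030]; go(p,.12,-.21)
lin(p,.05,.2); hit=lin(p,.028,.04,stop_force=6); st(f"at {hit}"); zg=get_state()["tcp_pos"][2]; fingers.grip(.002,effort=25); st("grip")
lin(p,.2,.2); st("lift"); place(-.006,.06,zg+.005,.03)
q=intray(-.006,.06); lin(q,.25,.25)
go([.587,-.336],.2,0); fingers.grip(0,effort=20); st()
c=snap("top"); save(c,"top2.png",(110,110,390,250),2.8)
c=snap("side"); save(c,"side2.png",(190,120,290,210),6)
```

```text
at False t 21.07 w 0.04 F [-0.49  0.42  0.7 ] z 0.028
grip t 21.6 w 0.0116 F [-1.02 -0.06  0.38] z 0.0281
lift t 22.61 w 0.0117 F [-0.72  0.39 -1.36] z 0.1987
over tray t 23.87 w 0.0117 F [-0.29  0.57 -1.36] z 0.1998
down hit=True t 25.93 w 0.0114 F [-0.32 -0.04  5.02] z 0.0331
released t 26.38 w 0.03 F [0.14 0.12 0.45] z 0.0322
 t 30.67 w 0.0006 F [-0.83 -0.32 -0.81] z 0.2
```

View pics/top2.png

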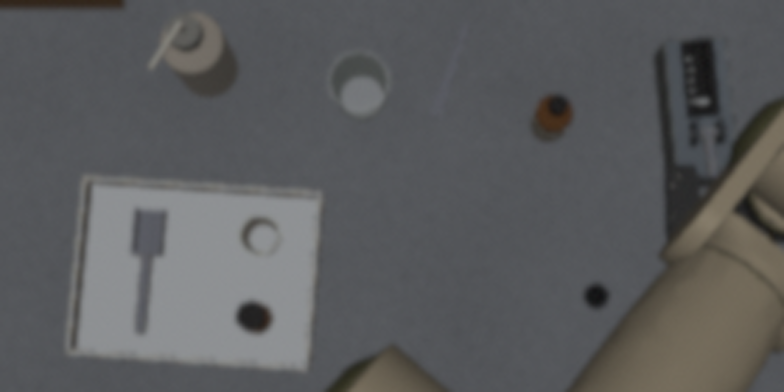

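View pics/side2.png

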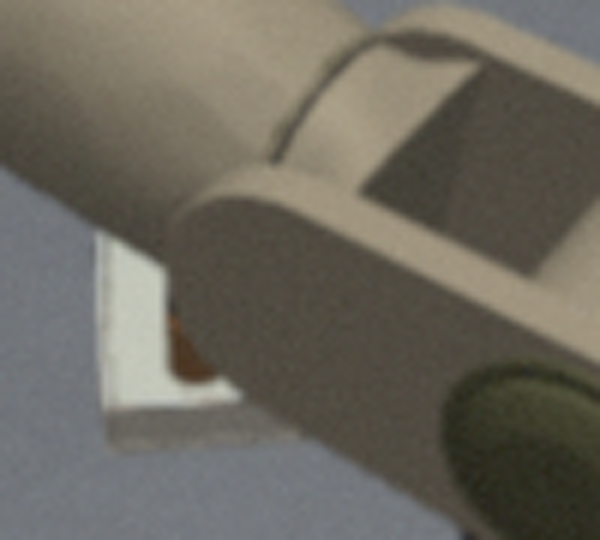

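Top view: scoop lying trough up at (148,270), crucible upright at (261,236), jar at (254,317). The arm blocks the side view. I'll check the jar's height by depth, then do a first press and check the pointer.

Run:
```python
from h import *
X=cloud(snap("top")).reshape(-1,3)
for n,a in dict(jar=(-.045,-.07),cruc=(.045,-.07),scoop=(-.006,.06)).items():
    q=intray(*a); S=X[(np.hypot(X[:,0]-q[0],X[:,1]-q[1])<.04)&(X[:,2]>(.012 if n=="scoop" else .04))]; print(n,q,np.median(S,0).round(4),np.percentile(S,97,axis=0).round(4))
p=[.587,-.336]
lin(p,.124,.2)
hit=lin(p,.084,.04,stop_force=14); st(f"press {hit}"); r.sleep(.1); st()
lin(p,.126,.08); r.sleep(.2); st("up")
lin(p,.2,.2); go([.45,-.40],.25,0)
c=snap("top"); save(c,"top3.png",(330,115,385,200),6)
```

```text
jar [0.48968219 0.16747199] [0.4904 0.1643 0.0635] [0.5054 0.1793 0.0695]
cruc [0.57950364 0.16180574] [0.5843 0.1627 0.0445] [0.603  0.1833 0.0492]
scoop [0.5367894  0.29475872] [0.5377 0.2931 0.0163] [0.5685 0.3061 0.0228]
press True t 32.15 w 0.0006 F [-4.21  1.53 10.12] z 0.0921
 t 32.25 w 0.0005 F [-3.89  1.96 10.84] z 0.0921
up t 33.03 w 0.0004 F [ 0.23 -1.07  0.69] z 0.1253
```

View pics/top3.png

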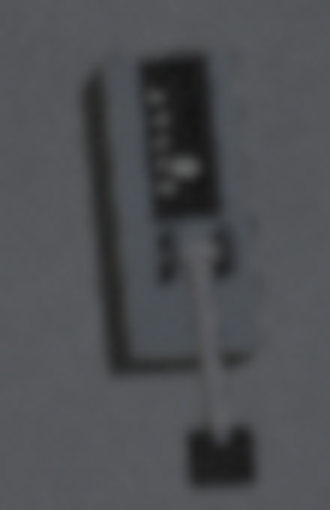

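The pointer at (184,167) stands beside the second mark (165,165), so one press counted. The lever is back up, and the jar (0.064) and crucible (0.045) heights are right for standing upright. Two more presses.

Run:
```python
from h import *
p=[.587,-.336]
go(p,.16,0); lin(p,.124,.2)
for i in range(2):
    hit=lin(p,.084,.04,stop_force=14); r.sleep(.1); st(f"press {hit}")
    lin(p,.126,.08); r.sleep(.3); st("up")
lin(p,.2,.2); go([.3,-.42],.28,0); r.sleep(.3); st()
c=snap("top"); a=cv2.resize(c["image"][115:200,330:385],(330,510),interpolation=2)
s=snap("side"); b=cv2.resize(s["image"][120:290,190:385],None,fx=3*.8,fy=3.0*.8,interpolation=2)[:,:468]; b=cv2.copyMakeBorder(b,0,510-b.shape[0],0,0,0)
cv2.imwrite("pics/fin.png",np.hstack([a,b])[:,:,::-1])
```

```text
press True t 36.25 w 0.0006 F [-3.81  1.64 10.94] z 0.0921
up t 37.13 w 0.0001 F [ 0.67 -0.23  0.21] z 0.1256
press True t 38.07 w 0.0004 F [-3.98  2.58  9.59] z 0.0921
up t 38.95 w 0.0005 F [-0.37  0.11  0.59] z 0.1256
 t 40.95 w 0.0002 F [ 0.01 -0.43 -0.16] z 0.2797
```

View pics/fin.png

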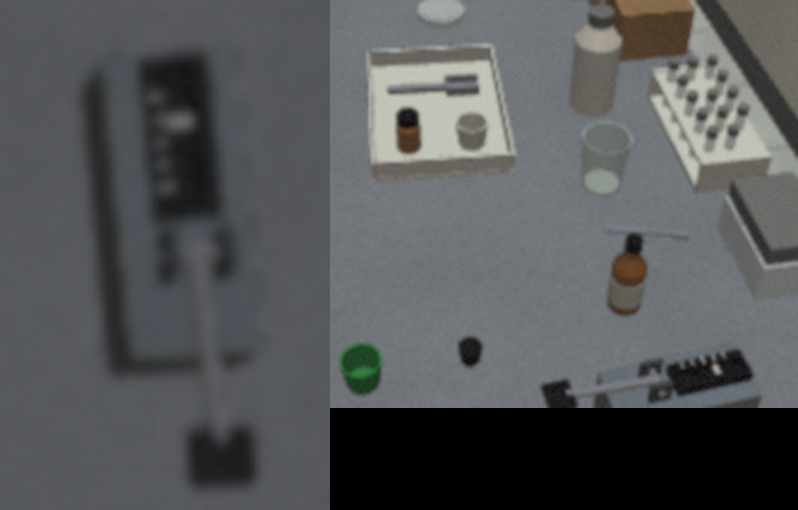

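The pointer at (180,120) has moved two more marks (about 23 px each), so it stands at three. The tray holds the upright jar (408,130), the upright crucible (471,131) and the flat scoop (435,87). The bystanders in view have not moved.

```bash
python3 -c "
from h import *
job.hand_in(); st()"
```

```text
the job is handed in; nothing more can be done
the job is handed in; nothing more can be done
```

The weighing set is in the tray, the counter stands at three, and I handed the job in at about 41 s of the 72 s allowed.

- **Tray:** I put the crucible in first, then the jar, then the scoop. The final side and top views show the jar and crucible standing upright and the scoop lying flat with its trough up. Depth readings agree for the jar (top at about 64 mm) and the crucible (rim at about 45 mm).
- **Release:** The crucible did not register a touch on the tray floor before I let it go. It may have settled by up to about 2 mm. The jar and scoop both touched first.
- **Counter:** I pressed the lever three times after all three items were in. Each press was stopped by contact force (about 10 N) with the pad near its stop, and each time the lever was let right up again. The pointer read one after the first press and three at the end, and the last picture shows the lever up.
- **Other objects:** The bystanders in the final view are where they were. I did not re-check the large porcelain pot there, but the arm never went near it.
- **Failed or disagreeing checks:** None of the checks failed. The top and side cameras differed by 2–4 mm on positions. I took the mean for the jar and checked the crucible and scoop with the wrist camera before grasping.

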